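Clamp a reagent bottle on the orbital shaker

TASK

Pick up the squat straight-sided reagent bottle (the one with the narrow screw cap) and stand it upright in the open bay of the shaker's clamp, between the sprung pad and the two upright pins. Then turn the clamp's knob clockwise, regripping as often as you need, until you feel the load come on as the pad pins the bottle against the pins, go on for exactly two clicks of the ratchet after that, and let go so that the pawl holds the clamp. Never overtighten it on the glass, and leave the other glassware where it stands.

Things in the scene. Friction and masses are not known exactly. Their poses are not given: they have to be found in the camera images.
- bottle: The bottle to clamp: clear glass, straight-sided, 60 mm across up to 70 mm high, then a shoulder, a neck 26 mm across (82 to 94 mm up) and a plain screw cap 34 mm across from 94 to 118 mm up; grip it by the cap. About 0.28 kg. Origin: centre of its underside, z up. Starts on the bench, left or right of the shaker.
- shaker: Orbital shaker, bolted down, 240 (its x) by 330 mm (its y), its flat platform 60 mm above the bench. Origin: centre of its underside, z up. The bay is at y +65, the knob's axis at y -95 mm, both x 0; the jaw closes to +y. Behind the bay two round pins, 55 mm tall, 40 mm apart in x, stand on an adjustable foot, set anew each time: the bottle meets both when its axis is 4 to 19 mm to +y of the bay.
- bay (a point): Point on the platform, 60 mm above the bench, on which to centre the bottle's underside when setting it down. Jaw open, it leaves 5 mm between bottle and pad (-y side) and 4 mm or more to the pins (+y side). The jaw pushes the bottle the rest of the way. All round the bay ends 57 mm or less above the platform.
- jaw: Jaw carriage, aluminium block 74 x 14 x 45 mm, sliding 12 mm along shaker +y per rad of knob; origin: the shaker's origin when open. It carries a sprung pad, preloaded: on the pinned bottle it presses with 8 N at once, then 6.3 N more per tooth: 8-14 N after one click, 14-21 after two, 21-27 after three. Knob torque rises 0.1 N m as the bottle bears on the pins, then 0.075 per tooth.
- knob (a joint): Angle of knob and ratchet wheel, rad; 0 at the start (jaw open, resting on the pawl), growing clockwise from above, closing the jaw. 12 saw teeth, 0.524 rad each. End stop at 3.5. Let go under load, it falls back to the last whole tooth passed and is held there; before the load comes on it stays where it is left. A tooth too many cannot be turned back.
- knob_grip (a point): Point at which to grip the knob, on its axis, 120 mm above the bench. The knob is a black bar, 52 mm long, 14 mm thick and 28 mm high (104 to 132 mm above the bench). The point's x axis runs along the bar (parallel to the shaker's x at angle 0) and turns with it; z up. About 1.5 rad can be turned in one grasp.
- jar: Bystander: wide glass jar, 80 mm in diameter, 108 mm tall, with a wide lid of 74 mm. Origin: centre of its underside. Leave it.
- conical_flask: Bystander: conical flask, 76 mm wide at the foot, 119 mm tall with its stopper. Origin: centre of its underside. Leave it.
- beaker: Bystander: small glass beaker, 44 mm in diameter, 48 mm tall, standing on the shaker's platform beside the clamp. Origin: centre of its underside. Leave it.
- pawl_tip (a point): Tip of the sprung pawl, on the shaker's +x side of the ratchet wheel (74 mm across, its top 90 mm above the bench). It rides up each tooth (5 mm) and drops in behind it with a click less than 0.1 rad past the whole tooth. Turning takes 0.02 to 0.07 N m from this, least just after a click and most just before one. Leave the pawl to its spring.
Not all that is in view belongs to the job. Leave any green look-alike of the bottle alone.

How it is judged:
By the outcome, as a careful person would: the job done as asked, in the order asked, and still so for the second after the job is handed in, with the robot touching nothing.
It also fails if it takes over 72 s, if anything falls off the work surface, if the arm or the gripper's body presses on something with over 40 N, if the wrist force passes 120 N, or if a joint passes its speed limit or range.

ROBOT

A 6-joint arm with a two-finger parallel gripper is mounted at the origin on the work surface. World frame = base frame: x ahead of the robot, y to its left, z up, the work surface at z = 0. Lengths are in m, angles in degrees, forces in N, time in s.
With the tool pointing down it reaches from about 0.275 to 0.825 m from the base axis. Payload 5.2 kg.
Tool frame: the origin (TCP) lies midway between the tips of the shut fingers; the grasp point (between the pads) lies 19 mm behind it (bot.pinch_z is the distance from the TCP to the grasp point, in m); z points along the fingers, y is the line along which they close (so a half turn about z gives the same grasp; the last joint's range is limited). The gripper opens to 93 mm and grips with 3 to 60 N. Pads are 15 mm wide; open, the fingers measure 128 mm over their backs; the gripper's body (75 mm by 188 mm) begins 65 mm behind the grasp point.
Start: joints at [-75.218, 14.817, 87.949, -0, 77.235, -11.62], TCP at [0.245, -0.493, 0.192] pointing down, gripper open.
Joint ranges: [-179.93, 179.93], [-52.35, 119.4], [10.71, 147.94], [-69.91, 249.91], [12.55, 155.21], [-178.61, 178.61]. Speed limits (degrees/s): [147.25, 147.25, 180, 180, 180, 180].

INTERFACE

Orientations are given as a 3x3 rotation matrix whose columns are the frame's x, y, z axes.
In Python, from plant import bot, viewer gives the robot as it stands.
- The arm moves only by the tool play_rows, never from a script. Its argument "commands" is a list of rows, each a list of 7 numbers: the turn, a rotation vector about the tool's x, y, z in degrees, then the shift along the tool's x, y, z in m, then the opening, from 0 (shut) to 1 (fully open). In form: [[rx, ry, rz, x, y, z, claw], ...]. A call has exactly 8 rows; each row shifts and turns the commanded pose from where the row before left it, along the tool's axes as they then stand; what a row does not reach is not made up. A row lasts 1/8 s, in which the tool goes at most 62.5 mm and 10.7 degrees, less where a joint would pass 70% of its speed; a pose out of reach is approached as far as the arm can. A call is refused whole if a number of a shift passes 0.0625 or a number of a turn 10.7, either way. A call with a gripper value outside its range is refused whole. The fingers move at their own pace and stop on an object; "grip_force" is the grip in N (left out, the last holds). Time passes only in rows, so rows that do not move let the fingers close, or fill a call up. It gives the time, the measured TCP pose, the force, the opening and the grip force at its end, in the units of the state.
- bot.observe(): the state, without advancing time (a new reading comes with each control period).
- viewer.grab_frame(name): name is "side" or "top"; returns a dict with "image" (384x512x3 uint8, blue, green, red), "vfov" (degrees; the focal length in pixels is half the picture's height over the tangent of half this angle, whatever the lens; pixels are square), "cx", "cy" (the principal point, pixels), "k1" (the pictures are not rectified: a ray, as slopes to the right and down, at radius r is drawn at 1 + k1 r^2 times it, then the intrinsics apply), "T" (4x4, takes a point from camera to world coordinates). Camera axes: x right, y down, z forward; pixel columns grow to the right and rows downward; lengths in m; the calibration is good to about 2 mm. A picture is of the moment at which its call begins. There is no depth.
- bot.job_done(): hands the job in; it is judged then, once.
The state is a dict: "time": time; "joint_positions": joint angles; "qvel": joint speeds; "joint_efforts": joint torques, N m; "eef_pos": TCP position; "tcp_rot": TCP orientation; "ft_force": force on the tool from outside, world axes, zero at the start; "torque": the same for the moment, N m; "width": finger opening in m; "grasp_force": force on a finger pad.
Only numpy, scipy, OpenCV 4.12 (cv2) and the standard library are available. Lean on these libraries where they do the work, as an engineer would, in place of code of your own. Each camera call takes 0.05 s, during which the arm holds its last target. There are 200 camera calls.

## Working session

There is one attempt and no reset: what is moved stays moved. The work goes in short steps, Python scripts to look and compute and a tool call to move; the robot and the scene stay as the last step left them, time stands still between calls to the robot, and variables do not carry over. Pictures are saved under pics/ and viewed, at most 10 in all, crops included, and the job is handed in when it is done.

Besides the shell and the picture viewer there is one more tool, called after "Emit:" as name(argument=value, ...), one argument or row to a line, values as JSON. play_rows: Moves the arm, as the interface text tells. Its arguments: {"type":"object","properties":{"commands":{"type":"array","items":{"type":"array","items":{"type":"number"}}},"grip_force":{"type":"number"}},"required":["commands"]}

```bash
ls; mkdir -p pics; cat > h.py <<'E'
import numpy as np, cv2
from plant import bot, viewer
def ray(f,u,v):
    F=f["image"].shape[0]/2/np.tan(np.radians(f["vfov"])/2)
    d=np.array([(u-f["cx"])/F,(v-f["cy"])/F]); s=d.copy()
    for _ in range(30): s=d/(1+f["k1"]*(s@s))
    T=np.array(f["T"]); return T[:3,3],T[:3,:3]@np.array([s[0],s[1],1])
def onz(f,u,v,z):
    o,d=ray(f,u,v); return o+d*(z-o[2])/d[2]
def proj(f,p):
    F=f["image"].shape[0]/2/np.tan(np.radians(f["vfov"])/2)
    T=np.array(f["T"]); c=T[:3,:3].T@(np.array(p)-T[:3,3]); s=c[:2]/c[2]; s=s*(1+f["k1"]*(s@s))
    return s*F+[f["cx"],f["cy"]]
E
python3 - <<'E'
from h import *
import pickle
fr={n:viewer.grab_frame(n) for n in("side","top")}
pickle.dump(fr,open("f0.pkl","wb"))
for n,f in fr.items():
    print(n,f["vfov"],f["cx"],f["cy"],f["k1"],np.round(f["T"],3).tolist())
    cv2.imwrite(f"pics/{n}0.png",cv2.resize(f["image"],(800,600)))
E
```

```text
pics
side 50.40895905941248 248.34605888745054 189.92397556000236 -0.14944136810149547 [[-0.99, -0.117, 0.079, 0.428], [-0.14, 0.757, -0.638, 0.669], [0.015, -0.643, -0.766, 0.979], [0.0, 0.0, 0.0, 1.0]]
top 53.23770138241483 260.34628683777817 194.45813467866935 -0.0014430641322438378 [[0.024, -0.997, 0.068, 0.453], [-1.0, -0.025, -0.004, -0.055], [0.006, -0.068, -0.998, 1.173], [0.0, 0.0, 0.0, 1.0]]
```

View pics/top0.png

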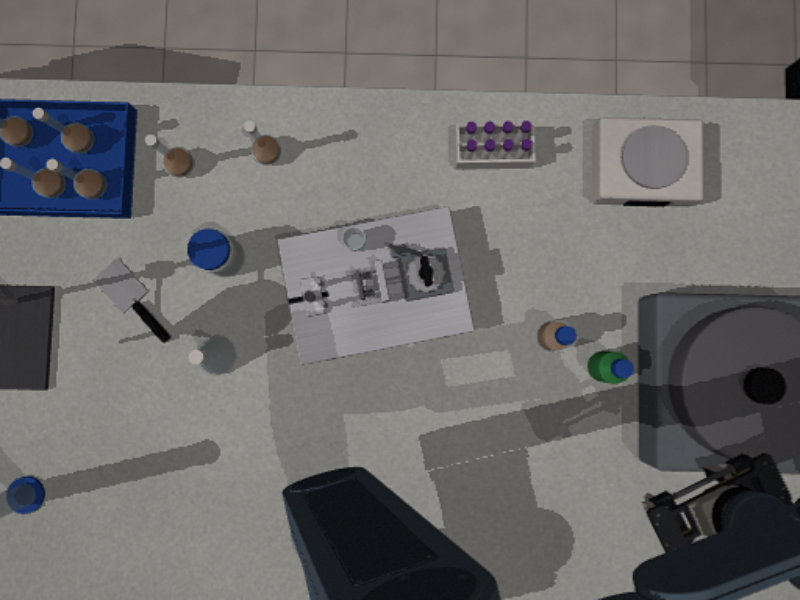

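View pics/side0.png

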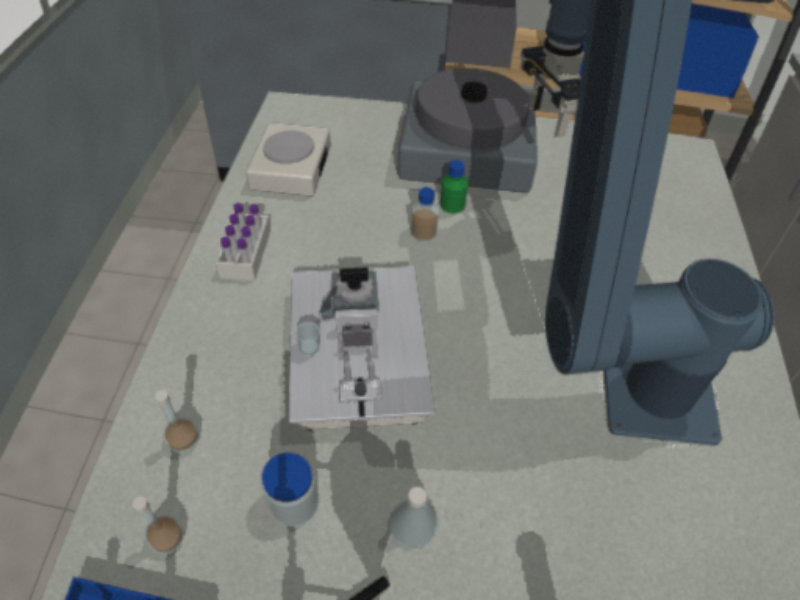

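The clear bottle with brown contents is at about (557,335) in the top view and (425,215) in the side view. It fits the description: squat and straight-sided with a narrow blue cap. The other candidates do not fit:
- **Green bottle**, (608,367): the look-alike to leave alone.
- **Blue round**, (208,248): the wide-lidded jar.
- **Blue disc**, (25,493): tall and slim, judging by its long shadow.

The shaker is at about (375,285), with the knob at its right end.

```bash
python3 - <<'E'
from h import *
import pickle
fr=pickle.load(open("f0.pkl","rb"))
def blobs(f,m,mn=40):
    n,l,s,c=cv2.connectedComponentsWithStats(m.astype(np.uint8))
    return [(c[i].round(1).tolist(),int(s[i,4]),s[i,:4].tolist()) for i in range(1,n) if s[i,4]>=mn]
for n,f in fr.items():
    h=cv2.cvtColor(f["image"],cv2.COLOR_BGR2HSV)
    print(n,"blue",blobs(f,(abs(h[...,0].astype(int)-112)<12)&(h[...,1]>150)&(h[...,2]>60)))
    print(n,"green",blobs(f,(abs(h[...,0].astype(int)-65)<15)&(h[...,1]>120)))
    if n=="top":
        m=(h[...,2]<45).astype(np.uint8); print("dark",blobs(f,m[:,:],20))
        for z,p in ((.06,[(278,238),(449,208),(474,330),(301,363)]),):
            print([onz(f,u/1.5625,v/1.5625,z).round(4).tolist() for u,v in p])
im=[cv2.resize(fr["top"]["image"][110:240,170:420],None,fx=3.2,fy=3.2,interpolation=2)[:300,:800]]
a=cv2.resize(fr["top"]["image"][120:240,170:330],(800,600),interpolation=2)
b=cv2.resize(fr["side"]["image"][95:155,240:320],(360,270),interpolation=2)
a=cv2.resize(a,(640,480)); c=np.zeros((600,800,3),np.uint8); c[:480,:640]=a; c[330:600,440:800]=b
cv2.imwrite("pics/crop1.png",c)
E
```

```text
side blue [([457.7, 32.3], 2160, [434, 3, 51, 59]), ([291.8, 107.7], 85, [288, 103, 9, 11]), ([272.5, 125.1], 75, [269, 120, 8, 11]), ([183.3, 304.7], 732, [168, 290, 31, 30]), ([65.3, 378.7], 472, [42, 370, 65, 14])]
side green [([290.0, 123.4], 328, [282, 112, 18, 24])]
top blue [([42.7, 102.0], 3491, [0, 64, 82, 73]), ([132.7, 159.0], 520, [120, 147, 26, 26]), ([361.5, 214.2], 123, [355, 209, 14, 12]), ([397.8, 235.5], 135, [391, 230, 14, 12]), ([18.7, 315.5], 186, [5, 305, 22, 24])]
top green [([386.6, 234.0], 312, [376, 225, 25, 20])]
dark [([507.2, 51.3], 200, [503, 38, 9, 25]), ([413.4, 130.0], 85, [399, 129, 30, 3]), ([272.2, 173.3], 114, [268, 164, 9, 19]), ([3.7, 185.8], 33, [0, 183, 9, 7]), ([27.9, 205.7], 243, [11, 183, 24, 66]), ([189.0, 191.6], 27, [185, 190, 9, 4]), ([96.5, 205.7], 193, [85, 193, 24, 26]), ([455.8, 204.7], 182, [435, 194, 54, 26]), ([411.9, 230.1], 103, [409, 221, 8, 19]), ([488.4, 246.3], 581, [473, 235, 31, 24]), ([415.3, 258.5], 345, [409, 245, 16, 29]), ([434.3, 258.7], 239, [427, 246, 18, 28]), ([461.6, 339.8], 5963, [385, 288, 127, 96]), ([242.6, 347.6], 7261, [181, 299, 139, 85]), ([482.2, 372.9], 93, [454, 362, 58, 22]), ([508.9, 371.8], 32, [505, 369, 7, 7])]
[[0.6472, 0.1844, 0.06], [0.7124, -0.1352, 0.06], [0.4838, -0.1862, 0.06], [0.4149, 0.1328, 0.06]]
```

View pics/crop1.png

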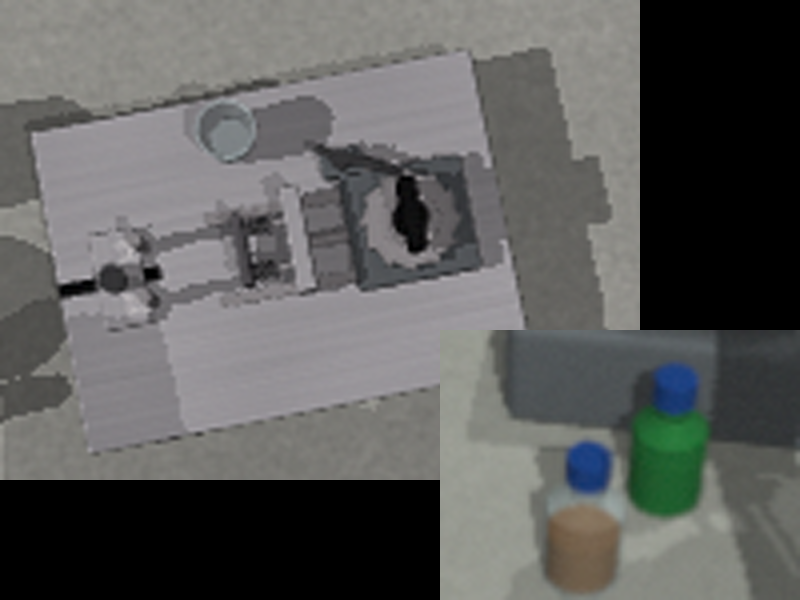

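The crop confirms the bottle: clear glass with brown contents and a narrow blue cap. The green look-alike stands behind it. On the shaker, the pins and foot are at the left, the jaw is in the middle and the knob bar is at the right, with the pawl on its +x side.

```bash
cat >> h.py <<'E'
def tri(f1,p1,f2,p2):
    o1,d1=ray(f1,*p1);o2,d2=ray(f2,*p2);d1/=np.linalg.norm(d1);d2/=np.linalg.norm(d2)
    A=np.zeros((3,3));b=np.zeros(3)
    for o,d in((o1,d1),(o2,d2)):
        M=np.eye(3)-np.outer(d,d);A+=M;b+=M@o
    p=np.linalg.solve(A,b); return p, np.linalg.norm(np.cross(p-o1,d1))
E
python3 - <<'E'
from h import *
import pickle
fr=pickle.load(open("f0.pkl","rb")); t,s=fr["top"],fr["side"]
print("cap tri",tri(t,(361.5,214.2),s,(272.5,125.1)), "onz", onz(t,361.5,214.2,.118),onz(t,361.5,214.2,.113))
print("green tri",tri(t,(397.8,235.5),s,(291.8,107.7)))
# platform edges in each view
def lines(f,P,off):
    # refine: for each approx edge, sample normals for strongest gradient
    g=cv2.GaussianBlur(cv2.cvtColor(f["image"],cv2.COLOR_BGR2GRAY),(0,0),.8).astype(np.float32); L=[]
    P=np.array(P,float)
    for i in range(4):
        a,b=P[i],P[(i+1)%4]; d=(b-a)/np.linalg.norm(b-a); n=np.array([-d[1],d[0]]); pts=[]
        for q in np.linspace(.08,.92,60):
            c=a+q*(b-a); ks=np.arange(-5,5.1,.25)
            pr=cv2.remap(g,(c[0]+ks*n[0]).astype(np.float32)[None],(c[1]+ks*n[1]).astype(np.float32)[None],1)[0]
            gr=abs(np.gradient(pr)); k=gr.argmax()
            if gr[k]>3: pts.append(onz(f,*(c+ks[k]*n),.06)[:2])
        vx=cv2.fitLine(np.array(pts,np.float32),cv2.DIST_HUBER,0,.001,.001).ravel(); L.append(vx)
    C=[]
    for i in range(4):
        l,m=L[i-1],L[i]; A=np.array([l[:2],-m[:2]]).T; k=np.linalg.solve(A,m[2:]-l[2:]); C.append(l[2:]+k[0]*l[:2])
    return np.array(C)
S=1/1.5625
for n,f,P in(("top",t,[(278,238),(449,208),(474,330),(301,363)]),("side",s,[(291,415),(295,268),(412,266),(429,410)])):
    C=lines(f,np.array(P)*S,0)
    c=C.mean(0); y=C[0]-C[1]+C[3]-C[2]; yaw=np.degrees(np.arctan2(-y[0],y[1])); 
    print(n,C.round(4).tolist(),"size",np.linalg.norm(C[0]-C[1]),np.linalg.norm(C[0]-C[3]),np.linalg.norm(C[2]-C[3]),"c",c.round(4),"yaw",yaw)
    R=np.array([[np.cos(np.radians(yaw)),-np.sin(np.radians(yaw))],[np.sin(np.radians(yaw)),np.cos(np.radians(yaw))]])
    print("bay",c+R@[0,.065],"knob",c+R@[0,-.095])
h=cv2.cvtColor(s["image"],cv2.COLOR_BGR2HSV)
m=(h[165:190,210:245,2]<45).astype(np.uint8);n,l,st,ce=cv2.connectedComponentsWithStats(m)
print([(ce[i]+[210,165],st[i]) for i in range(1,n) if st[i,4]>8])
print("knob top", onz(t,272.2,173.3,.132),onz(t,272.2,173.3,.125))
print("pinch",bot.pinch_z,{k:np.round(v,3).tolist() for k,v in bot.observe().items()})
E
```

```text
cap tri (array([ 0.4782891 , -0.34326502,  0.1047793 ]), np.float64(0.00012302524919029237)) onz [ 0.47785488 -0.33970514  0.118     ] [ 0.4779726  -0.34105312  0.113     ]
green tri (array([ 0.42189658, -0.44501285,  0.10396871]), np.float64(0.00044592220319603624))
top [[0.6455000042915344, 0.18520000576972961], [0.7153000235557556, -0.1331000030040741], [0.484499990940094, -0.18449999392032623], [0.41290000081062317, 0.13819999992847443]] size 0.32589504 0.2372703 0.33047327 c [0.5646 0.0014] yaw 12.440164
bay [0.55055079 0.06492108] knob [ 0.58501797 -0.09132236]
side [[0.6473000049591064, 0.19449999928474426], [0.7110999822616577, -0.13590000569820404], [0.4846999943256378, -0.1843000054359436], [0.41359999775886536, 0.1347000002861023]] size 0.33652937 0.24126123 0.32678175 c [0.5642 0.0023] yaw 11.739769
bay [0.55093267 0.06589385] knob [ 0.58348738 -0.09075924]
[(array([226.02439024, 176.74390244]), array([  8,   7,  17,  13, 164], dtype=int32))]
knob top [ 0.58324687 -0.09072478  0.132     ] [ 0.5841227  -0.09096284  0.125     ]
pinch 0.0188 {'time': 0.1, 'joint_positions': [-75.218, 14.853, 88.002, -0.001, 77.233, -11.619], 'qvel': [-0.039, -0.089, -0.13, -0.077, 0.002, 0.023], 'joint_efforts': [0.002, -43.821, -28.464, 0.072, 0.036, -0.0], 'eef_pos': [0.244, -0.492, 0.191], 'tcp_rot': [[0.896, 0.445, -0.0], [0.445, -0.896, 0.001], [0.0, -0.002, -1.0]], 'ft_force': [0.547, -0.066, -0.398], 'torque': [0.026, 0.019, -0.015], 'grasp_force': 0.0, 'width': 0.093}
```

Emit:
play_rows(
  commands=[
    [0, 0, 0, 0, 0, -0.03, 1],
    [0, 0, 0, 0, 0, -0.03, 1],
    [0, 0, 0, 0.0156, -0.0314, 0, 1],
    [0, 0, 0, 0.0156, -0.0314, 0, 1],
    [0, 0, 0, 0.0156, -0.0314, 0, 1],
    [0, 0, 0, 0.0156, -0.0314, 0, 1],
    [0, 0, 0, 0.0356, 0.0156, 0, 1],
    [0, 0, 0, 0.0356, 0.0156, 0, 1],
  ],
  grip_force=25,
)

```text
time: 1.1
eef_pos: [0.3229, -0.3481, 0.2523]
tcp_rot: [[0.896, 0.444, 0.0], [0.444, -0.896, -0.001], [-0.0, 0.001, -1.0]]
ft_force: [-1.4, -0.1, 0.6]
width: 0.0929
grasp_force: 0.0
```

Emit:
play_rows(
  commands=[
    [0, 0, 0, 0.0356, 0.0156, 0, 1],
    [0, 0, 0, 0.0356, 0.0156, 0, 1],
    [0, 0, 0, 0.0356, 0.0156, 0, 1],
    [0, 0, 0, 0.0356, 0.0156, 0, 1],
    [0, 0, -8.6, 0, 0, 0.02, 1],
    [0, 0, -8.6, 0, 0, 0.02, 1],
    [0, 0, -8.6, 0, 0, 0.02, 1],
    [0, 0, -8.6, 0, 0, 0, 1],
  ],
)

```text
time: 2.1
eef_pos: [0.4765, -0.34, 0.1895]
tcp_rot: [[0.483, 0.875, -0.003], [0.875, -0.483, 0.004], [0.002, -0.005, -1.0]]
ft_force: [-0.4, -0.1, -0.0]
width: 0.0932
grasp_force: 0.0
```

```bash
cat >> h.py <<'E'
def st(tgt=None,head=None):
    o=bot.observe();p=np.array(o["eef_pos"]);R=np.array(o["tcp_rot"])
    print("t",round(o["time"],2),"p",p.round(4),"head",round(np.degrees(np.arctan2(R[1,0],R[0,0])),2),"tilt",np.degrees(np.arccos(-R[2,2])).round(2),"w",round(o["width"],4),"gf",round(o["grasp_force"],1),"F",np.round(o["ft_force"],2),"M",np.round(o["torque"],3),"j6",round(o["joint_positions"][5],1))
    if tgt is not None: print("tool shift",(R.T@(np.array(tgt)-p)).round(4))
    return o
E
python3 -c "
from h import *
st((.478,-.342,.088))
fr={n:viewer.grab_frame(n) for n in('side','top')}
for n,f in fr.items():
    h=cv2.cvtColor(f['image'],cv2.COLOR_BGR2HSV)
    m=((abs(h[...,0].astype(int)-112)<12)&(h[...,1]>150)&(h[...,2]>60)).astype(np.uint8)
    k,l,s,c=cv2.connectedComponentsWithStats(m); print(n,[(c[i].round(1).tolist(),s[i,4]) for i in range(1,k) if 30<s[i,4]<200])
"
```

```text
t 2.1 p [ 0.4765 -0.34    0.1895] head 61.09 tilt 0.29 w 0.0932 gf 0.0 F [-0.35 -0.14 -0.04] M [-0.044  0.042  0.024] j6 -17.5
tool shift [-0.0012  0.0028  0.1015]
side [([358.7, 32.6], np.int32(184)), ([292.2, 108.7], np.int32(66)), ([272.5, 125.0], np.int32(74))]
top [([361.5, 214.2], np.int32(125)), ([397.8, 237.8], np.int32(57)), ([18.9, 315.3], np.int32(192))]
```

Emit:
play_rows(
  commands=[
    [0, 0, 0, -0.0012, 0.0028, 0.0, 1],
    [0, 0, 0, 0, 0, 0.0255, 1],
    [0, 0, 0, 0, 0, 0.0255, 1],
    [0, 0, 0, 0, 0, 0.0255, 1],
    [0, 0, 0, 0, 0, 0.0255, 1],
    [0, 0, 0, 0, 0, 0, 1],
    [0, 0, 0, 0, 0, 0, 0.3],
    [0, 0, 0, 0, 0, 0, 0.3],
  ],
)

```text
time: 3.2
eef_pos: [0.4802, -0.3445, 0.0916]
tcp_rot: [[0.488, 0.873, 0.002], [0.873, -0.488, -0.002], [-0.001, 0.003, -1.0]]
ft_force: [0.6, -0.5, 0.0]
width: 0.0773
grasp_force: 0.0
```

Emit:
play_rows(
  commands=[
    [0, 0, 0, 0, 0, 0, 0],
    [0, 0, 0, 0, 0, 0, 0],
    [0, 0, 0, 0, 0, 0, 0],
    [0, 0, 0, 0, 0, 0, 0],
    [0, 0, 0, 0, 0, 0, 0],
    [0, 0, 0, 0, 0, 0, 0],
    [0, 0, 0, 0, 0, -0.005, 0],
    [0, 0, 0, 0, 0, -0.005, 0],
  ],
)

```text
time: 4.2
eef_pos: [0.4794, -0.3435, 0.1002]
tcp_rot: [[0.488, 0.873, -0.0], [0.873, -0.488, 0.0], [0.0, -0.0, -1.0]]
ft_force: [0.6, 0.6, -2.0]
width: 0.0318
grasp_force: 25.0
```

```bash
python3 -c "
from h import *
st((.5507,.0654,.25))
f=viewer.grab_frame('side');cv2.imwrite('pics/s1.png',cv2.resize(f['image'][60:204,192:384],(600,450),interpolation=2))
"
```

```text
t 4.2 p [ 0.4794 -0.3435  0.1002] head 60.8 tilt 0.03 w 0.0318 gf 25.0 F [ 0.56  0.6  -1.96] M [-0.062  0.02   0.033] j6 -17.3
tool shift [ 0.3918 -0.1373 -0.1497]
```

View pics/s1.png

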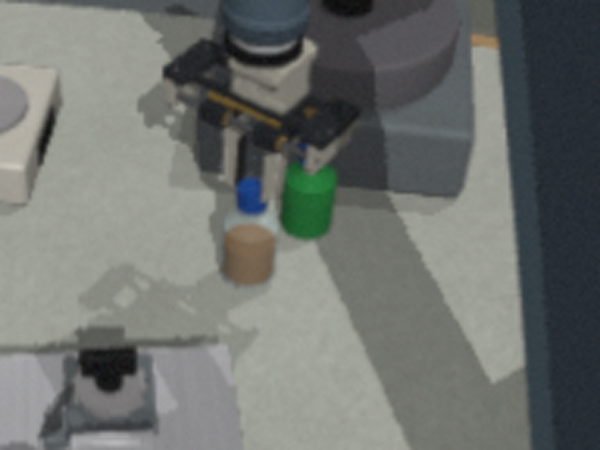

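The fingers are closed on the clear bottle's cap, at about (250,195) in the crop. The green bottle beside it is untouched. Lifting and carrying it across.

Emit:
play_rows(
  commands=[
    [0, 0, 0, 0, 0, -0.03, 0],
    [0, 0, 0, 0, 0, -0.03, 0],
    [0, 0, 9.75, 0, 0, -0.03, 0],
    [0, 0, 9.75, 0, 0, -0.03, 0],
    [0, 0, 9.75, 0, 0, -0.03, 0],
    [0, 0, 9.75, 0, 0, 0, 0],
    [0, 0, 9.75, 0, 0, 0, 0],
    [0, 0, 0, 0.006, -0.016, 0, 0],
  ],
)

```text
time: 5.25
eef_pos: [0.4817, -0.327, 0.25]
tcp_rot: [[0.978, 0.209, -0.0], [0.209, -0.978, 0.0], [-0.0, -0.0, -1.0]]
ft_force: [-0.4, 0.5, -2.4]
width: 0.0315
grasp_force: 25.0
```

Emit:
play_rows(
  commands=[
    [0, 0, 0, 0.013, -0.032, 0, 0],
    [0, 0, 0, 0.013, -0.032, 0, 0],
    [0, 0, 0, 0.013, -0.032, 0, 0],
    [0, 0, 0, 0.013, -0.032, 0, 0],
    [0, 0, 0, 0.013, -0.032, 0, 0],
    [0, 0, 0, 0.013, -0.032, 0, 0],
    [0, 0, 0, 0.013, -0.032, 0, 0],
    [0, 0, 0, 0.013, -0.032, 0, 0],
  ],
)

```text
time: 6.25
eef_pos: [0.5298, -0.0523, 0.2502]
tcp_rot: [[0.977, 0.213, -0.0], [0.213, -0.977, 0.001], [0.0, -0.001, -1.0]]
ft_force: [1.0, -0.2, -2.5]
width: 0.0318
grasp_force: 25.0
```

Emit:
play_rows(
  commands=[
    [0, 0, 0, 0.013, -0.032, 0, 0],
    [0, 0, 0, 0.013, -0.032, 0, 0],
    [0, 0, 0, 0.013, -0.032, 0, 0],
    [0, 0, 0, 0.006, -0.016, 0, 0],
    [0, 0, 0, 0, 0, 0, 0],
    [0, 0, 0, 0, 0, 0, 0],
    [0, 0, 0, 0, 0, 0, 0],
    [0, 0, 0, 0, 0, 0, 0],
  ],
)

```text
time: 7.25
eef_pos: [0.5508, 0.0633, 0.2502]
tcp_rot: [[0.978, 0.208, 0.0], [0.208, -0.978, -0.0], [-0.0, 0.0, -1.0]]
ft_force: [0.0, -0.3, -2.7]
width: 0.0318
grasp_force: 25.0
```

```bash
python3 -c "
from h import *
import pickle
st((.5507,.0654,.19))
fr={n:viewer.grab_frame(n) for n in('side','top')}
pickle.dump(fr,open('f1.pkl','wb'))
c=np.hstack([cv2.resize(fr[n]['image'][y:y+180,x:x+120],(400,600),interpolation=2) for n,x,y in(('side',180,110),('top',150,100))])
cv2.imwrite('pics/s2.png',c)
"
```

```text
t 7.25 p [0.5508 0.0633 0.2502] head 11.98 tilt 0.01 w 0.0318 gf 25.0 F [ 0.02 -0.33 -2.75] M [ 0.009  0.049 -0.036] j6 73.1
tool shift [ 0.0003 -0.002   0.0602]
```

View pics/s2.png

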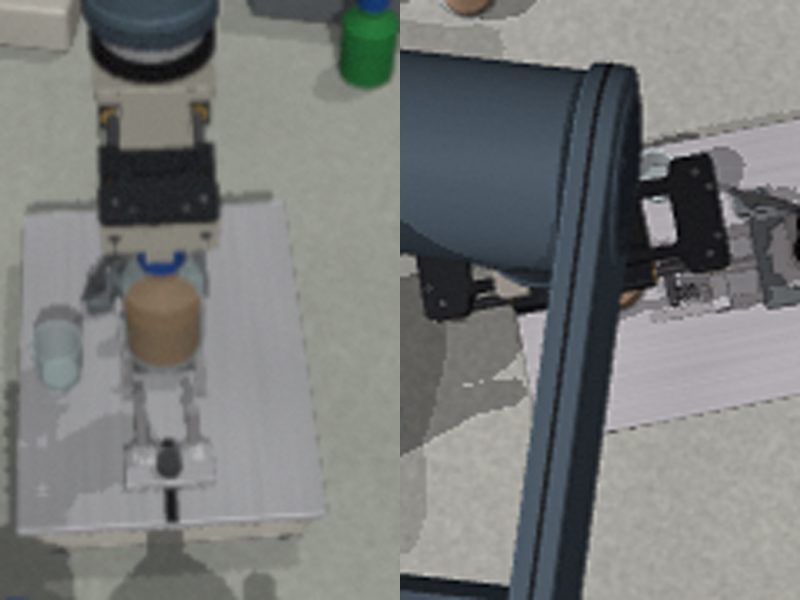

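The bottle hangs upright at about (163,310) in the left half of the crop. The two pins stand on the foot at about (140,410) and (192,410), and the beaker at (60,350) is clear. Next I check the bottle's offset in the grip.

```bash
python3 -c "
from h import *
import pickle
fr=pickle.load(open('f1.pkl','rb')); f=fr['side']
h=cv2.cvtColor(f['image'],cv2.COLOR_BGR2HSV)[180:230,205:255]
m=((h[...,0]<20)&(h[...,1]>70)&(h[...,2]>60)).astype(np.uint8)
k,l,s,c=cv2.connectedComponentsWithStats(m)
for i in range(1,k):
  if s[i,4]>40: print('brown',s[i],c[i]+[205,180])
# axis expected
for z in (.162,.17,.19,.2): print(z,proj(f,(.5508,.0633,z)), proj(f,(.5608,.0633,z)), proj(f,(.5508,.0733,z)))
i=np.argmax(s[1:,4])+1; mm=l==i
ys,xs=np.where(mm)
for y in range(ys.min(),ys.max()+1,3): r=xs[ys==y]; print(y+180,(r.min()+r.max())/2+205,r.max()-r.min()+1)
"
```

```text
brown [ 13  13  21  26 460] [228.3326087  205.57391304]
0.162 [228.65189102 210.61771617] [224.72390446 210.13225912] [227.96801694 213.78262606]
0.17 [228.58046005 208.67941205] [224.62866091 208.19272149] [227.89172307 211.85202225]
0.19 [228.39862651 203.72820183] [224.38613779 203.23851167] [227.69745289 206.91953567]
0.2 [228.30592913 201.19458579] [224.26246084 200.70344517] [227.5983833  204.39497384]
193 230.5 2
196 228.5 18
199 228.0 21
202 228.0 21
205 228.0 21
208 228.5 20
211 229.0 19
214 228.5 18
217 229.0 13
```

Emit:
play_rows(
  commands=[
    [0, 0, 0, 0, -0.0022, 0, 0],
    [0, 0, 0, 0, 0, 0.02, 0],
    [0, 0, 0, 0, 0, 0.02, 0],
    [0, 0, 0, 0, 0, 0.02, 0],
    [0, 0, 0, 0, 0, 0.02, 0],
    [0, 0, 0, 0, 0, 0.012, 0],
    [0, 0, 0, 0, 0, 0, 0],
    [0, 0, 0, 0, 0, 0, 0],
  ],
)

```text
time: 8.35
eef_pos: [0.5509, 0.0664, 0.1589]
tcp_rot: [[0.978, 0.209, 0.001], [0.209, -0.978, 0.0], [0.001, 0.0, -1.0]]
ft_force: [0.2, -1.1, -2.3]
width: 0.0321
grasp_force: 25.0
```

Emit:
play_rows(
  commands=[
    [0, 0, 0, 0, 0, 0.002, 0],
    [0, 0, 0, 0, 0, 0.002, 0],
    [0, 0, 0, 0, 0, 0.002, 0],
    [0, 0, 0, 0, 0, 0, 0],
    [0, 0, 0, 0, 0, 0, 0],
    [0, 0, 0, 0, 0, 0, 0],
    [0, 0, 0, 0, 0, 0, 0],
    [0, 0, 0, 0, 0, 0, 0],
  ],
)

```text
time: 9.35
eef_pos: [0.5504, 0.0664, 0.1522]
tcp_rot: [[0.978, 0.209, 0.0], [0.209, -0.978, 0.0], [0.0, 0.0, -1.0]]
ft_force: [0.1, 0.6, -2.9]
width: 0.0322
grasp_force: 25.0
```

Emit:
play_rows(
  commands=[
    [0, 0, 0, 0, 0.0008, 0.001, 0],
    [0, 0, 0, 0, 0, 0.001, 0],
    [0, 0, 0, 0, 0, 0, 0],
    [0, 0, 0, 0, 0, 0, 0],
    [0, 0, 0, 0, 0, 0.001, 0],
    [0, 0, 0, 0, 0, 0, 0],
    [0, 0, 0, 0, 0, 0, 0],
    [0, 0, 0, 0, 0, 0, 0],
  ],
)

```text
time: 10.35
eef_pos: [0.551, 0.0658, 0.15]
tcp_rot: [[0.978, 0.209, 0.002], [0.209, -0.978, 0.0], [0.002, 0.0, -1.0]]
ft_force: [-1.0, 0.5, 6.0]
width: 0.0316
grasp_force: 25.0
```

Emit:
play_rows(
  commands=[
    [0, 0, 0, 0, 0, -0.0007, 0],
    [0, 0, 0, 0, 0, 0, 0.5],
    [0, 0, 0, 0, 0, 0, 0.6],
    [0, 0, 0, 0, 0, 0, 0.6],
    [0, 0, 0, 0, 0, 0, 0.6],
    [0, 0, 0, 0, 0, -0.02, 0.6],
    [0, 0, 0, 0, 0, -0.03, 0.6],
    [0, 0, 0, 0, 0, -0.03, 0.6],
  ],
)

```text
time: 11.35
eef_pos: [0.5504, 0.0656, 0.2305]
tcp_rot: [[0.978, 0.209, -0.001], [0.209, -0.978, -0.0], [-0.001, -0.0, -1.0]]
ft_force: [-0.1, -0.3, 0.9]
width: 0.0559
grasp_force: 0.0
```

```bash
python3 -c "
from h import *
import pickle
st((.584,-.091,.2))
f=viewer.grab_frame('side');pickle.dump(f,open('f2.pkl','wb'))
cv2.imwrite('pics/s3.png',cv2.resize(f['image'][130:280,165:315],(600,600),interpolation=2))
"
```

```text
t 11.35 p [0.5504 0.0656 0.2305] head 12.05 tilt 0.03 w 0.0559 gf 0.0 F [-0.05 -0.26  0.95] M [ 0.015 -0.043 -0.045] j6 73.2
tool shift [0.0002 0.1602 0.0305]
```

View pics/s3.png

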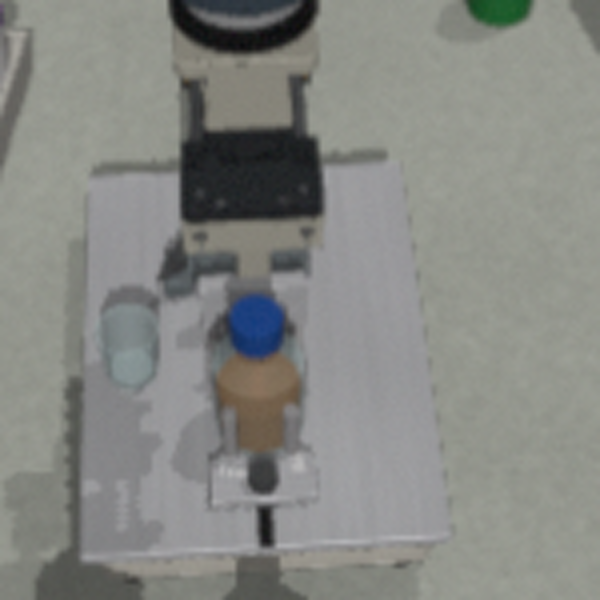

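The bottle stands upright in the bay, with its cap at (257,325). The two pins are in front of it at (230,430) and (292,430), and the beaker is untouched. Now to the knob.

Emit:
play_rows(
  commands=[
    [0, 0, 0, 0, 0.027, 0, 0.45],
    [0, 0, 0, 0, 0.027, 0, 0.45],
    [0, 0, 0, 0, 0.027, 0, 0.45],
    [0, 0, 0, 0, 0.027, 0, 0.45],
    [0, 0, 0, 0, 0.027, 0, 0.45],
    [0, 0, 0, 0, 0.025, 0, 0.45],
    [0, 0, 0, 0, 0, 0.03, 0.45],
    [0, 0, 0, 0, 0, 0.02, 0.45],
  ],
)

```text
time: 12.4
eef_pos: [0.5836, -0.0915, 0.1784]
tcp_rot: [[0.978, 0.208, -0.001], [0.208, -0.978, 0.0], [-0.001, -0.001, -1.0]]
ft_force: [0.4, 0.1, -0.1]
width: 0.042
grasp_force: 0.0
```

```bash
python3 -c "
from h import *
st((.584,-.091,.101))
"
```

```text
t 12.4 p [ 0.5836 -0.0915  0.1784] head 12.0 tilt 0.07 w 0.042 gf 0.0 F [ 0.44  0.11 -0.08] M [ 0.043 -0.005  0.027] j6 58.3
tool shift [ 0.0006 -0.0004  0.0774]
```

Emit:
play_rows(
  commands=[
    [0, 0, 0, 0.0004, -0.0004, 0.02, 0.45],
    [0, 0, 0, 0, 0, 0.02, 0.45],
    [0, 0, 0, 0, 0, 0.02, 0.45],
    [0, 0, 0, 0, 0, 0.016, 0.45],
    [0, 0, 0, 0, 0, 0, 0.45],
    [0, 0, 0, 0, 0, 0, 0],
    [0, 0, 0, 0, 0, 0, 0],
    [0, 0, 0, 0, 0, 0, 0],
  ],
  grip_force=55,
)

```text
time: 13.4
eef_pos: [0.5847, -0.0908, 0.1046]
tcp_rot: [[0.978, 0.209, 0.001], [0.209, -0.978, -0.001], [0.001, 0.001, -1.0]]
ft_force: [1.9, -8.4, 0.0]
width: 0.0165
grasp_force: 4.9
```

Emit:
play_rows(
  commands=[
    [0, 0, 0, 0, 0, 0, 0],
    [0, 0, 0, 0, 0, 0, 0],
    [0, 0, 0, 0, 0, 0, 0],
    [0, 0, 0, 0, 0, 0, 0],
    [0, 0, 0, 0, 0, 0, 0],
    [0, 0, 0, 0, 0, 0, 0],
    [0, 0, 0, 0, 0, 0, 0],
    [0, 0, 0, 0, 0, 0, 0],
  ],
)

```text
time: 14.4
eef_pos: [0.5857, -0.0906, 0.1058]
tcp_rot: [[0.978, 0.209, 0.004], [0.209, -0.978, -0.001], [0.003, 0.002, -1.0]]
ft_force: [0.1, -0.1, 6.6]
width: 0.0004
grasp_force: 3.2
```

```bash
python3 -c "
from h import *
o=st((.584,-.091,.101)); print(np.round(o['joint_efforts'],3))
"
```

```text
t 14.4 p [ 0.5857 -0.0906  0.1058] head 12.05 tilt 0.22 w 0.0004 gf 3.2 F [ 0.09 -0.15  6.61] M [0.079 0.025 0.055] j6 58.4
tool shift [-0.0017  0.      0.0048]
[ -0.213 -46.004 -24.068  -0.066  -0.088   0.   ]
```

```bash
python3 -c "
from h import *
import pickle
fr={n:viewer.grab_frame(n) for n in('side','top')}
pickle.dump(fr,open('f3.pkl','wb'))
c=np.hstack([cv2.resize(fr[n]['image'][y:y+90,x:x+60],(400,600),interpolation=2) for n,x,y in(('side',200,140),('top',235,130))])
cv2.imwrite('pics/s4.png',c)
"
```

```text
(no output)
```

View pics/s4.png

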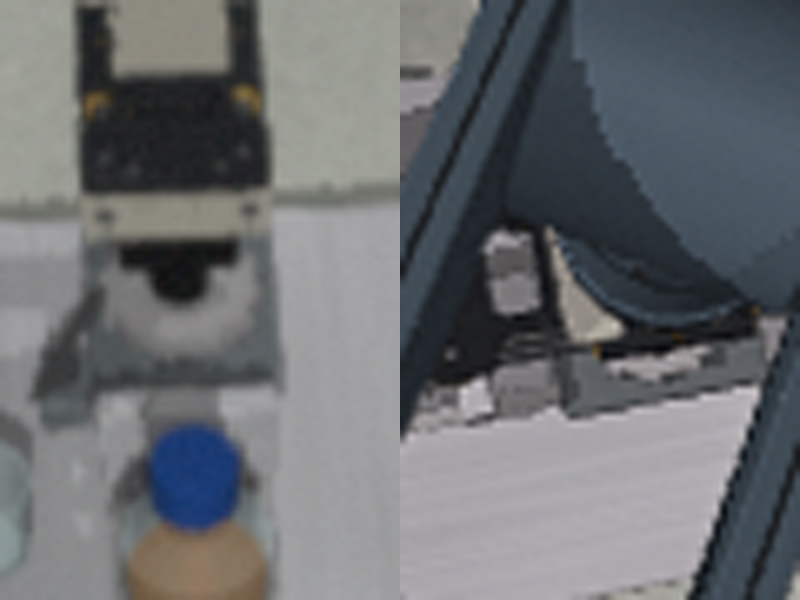

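The view shows the black bar at about (180,255) in the left half, in front of the closed fingers. So the fingers missed it or slipped off. I'll check where the bar sits relative to the TCP.

```bash
python3 -c "
from h import *
import pickle
f0=pickle.load(open('f0.pkl','rb'));f3=pickle.load(open('f3.pkl','rb'))
print(tri(f0['top'],(272.2,173.3),f0['side'],(226.0,176.7)))
s=f0['side']
for p in [(.584,-.091,z) for z in (.104,.12,.132)]: print(p,proj(s,p))
u=np.array([.978,.2096,0])*.026
for sg in(-1,1): print(proj(s,np.array([.584,-.091,.132])+sg*u),proj(s,np.array([.584,-.091,.104])+sg*u))
print('tip',proj(s,(.5857,-.0906,.1058)),'pads',proj(s,(.5857,-.0906,.1246)),'fingbase',proj(s,(.5857,-.0906,.19)))
for n in(f0,f3):
  h=cv2.cvtColor(n['side']['image'],cv2.COLOR_BGR2HSV)[...,2]
  print(h[166:190,214:240:1])
  
"
```

```text
(array([ 0.58602098, -0.0913584 ,  0.11269476]), np.float64(0.0003567403985385232))
(0.584, -0.091, 0.104) [226.87692202 178.91791032]
(0.584, -0.091, 0.12) [226.73679376 175.17128585]
(0.584, -0.091, 0.132) [226.63011921 172.3095074 ]
[235.87017145 171.91971162] [235.94879262 178.52859117]
[217.37606339 172.70276308] [217.79152037 179.30958938]
tip [226.25134863 178.53563281] pads [226.07856546 174.11499143] fingbase [225.44962382 157.85507612]
[[155 147 120 112 114 112 110 108 110 111 108 109 111 109 109 111 110 122
  151 152 155 156 157 156 155 158]
 [153 148 131 111 107 107 109 110 112 112 112 111 107 109 109 112 112 123
  148 152 152 154 156 152 151 155]
 [150 148 141 112 104 110 110 110 111 111 111 110 108 108 109 113 113 117
  133 133 135 135 134 135 131 133]
 [134 131 128 110 109 111 110 110 111 111 113 110 111 109 110 110 112 113
  112 112 112 113 114 113 112 113]
 [115 112 112 107 106 108 109 107 109 106 106 110 104  99  98  97  97  97
   93  92  92  99 114 116 112 115]
 [110 112 108  97  90  83  84  82  80  81  80  80  76  65  66  69  67  66
   53  53  60  85 125 130 133 1
[... 3883 characters left out ...]
24  51  94
  118 124 140 141 141 135 119 100]
 [ 63  81 114 119 121 120 120 118 110  76  47  35  30  26  31  46  76 110
  121 124 137 140 138 132 115 100]
 [ 65  84 116 119 123 121 121 119 117 107  92  78  65  63  71  94 106 123
  129 131 138 139 135 121 105 100]
 [ 67  93 114 117 119 122 121 121 120 118 115 107 100 103 106 117 127 132
  138 140 140 137 132 109  98 100]
 [ 74  95 114 109 115 120 123 122 121 123 129 130 129 128 131 132 139 140
  139 139 138 135 130 116  98  98]
 [ 80 100 110 100 106 117 120 120 122 126 138 138 139 138 138 140 143 139
  138 134 130 127 121 114 101  98]
 [ 87  91  99  91  95 109 116 119 122 132 139 140 142 141 139 139 139 137
  134 126 121 118 114 105  96  98]]
```

Emit:
play_rows(
  commands=[
    [0, 0, 0, 0, 0, 0, 0.45],
    [0, 0, 0, 0, 0, 0, 0.45],
    [0, 0, 0, 0, 0, 0, 0.45],
    [0, 0, 0, 0, 0, -0.01, 0.45],
    [0, 0, 0, 0, 0, -0.02, 0.45],
    [0, 0, 0, 0, 0, -0.02, 0.45],
    [0, 0, 0, 0, 0, -0.01, 0.45],
    [0, 0, 0, 0, 0, 0, 0.45],
  ],
)

```text
time: 15.5
eef_pos: [0.5847, -0.0906, 0.1647]
tcp_rot: [[0.978, 0.209, 0.002], [0.209, -0.978, -0.001], [0.001, 0.001, -1.0]]
ft_force: [0.1, -0.2, 0.1]
width: 0.0419
grasp_force: 0.0
```

```bash
python3 -c "
from h import *
import pickle
st((.584,-.091,.101))
fr={n:viewer.grab_frame(n) for n in('side','top')}
pickle.dump(fr,open('f4.pkl','wb'))
s=fr['side']
for dy in(-.04,-.021,0,.021,.04): print(dy,proj(s,(.584-.21*dy,-.091+.978*dy,.165)).round(1),proj(s,(.584-.21*dy,-.091+.978*dy,.23)).round(1))
a=cv2.resize(s['image'][130:200,190:260],(600,600),interpolation=2)
b=cv2.resize(fr['top']['image'][130:210,240:300][:,:],(200,267),interpolation=2)
c=np.zeros((600,800,3),np.uint8);c[:,:600]=a;c[:267,600:]=b
cv2.imwrite('pics/s5.png',c)
"
```

```text
t 15.5 p [ 0.5847 -0.0906  0.1647] head 12.05 tilt 0.1 w 0.0419 gf 0.0 F [ 0.06 -0.23  0.12] M [ 0.026  0.061 -0.04 ] j6 58.4
tool shift [-0.0009  0.0001  0.0637]
-0.04 [225.8 153.9] [225.2 136.8]
-0.021 [226.1 158.7] [225.4 141.7]
0 [226.3 164.2] [225.7 147.1]
0.021 [226.6 169.8] [226.  152.8]
0.04 [226.9 175. ] [226.2 158. ]
```

View pics/s5.png

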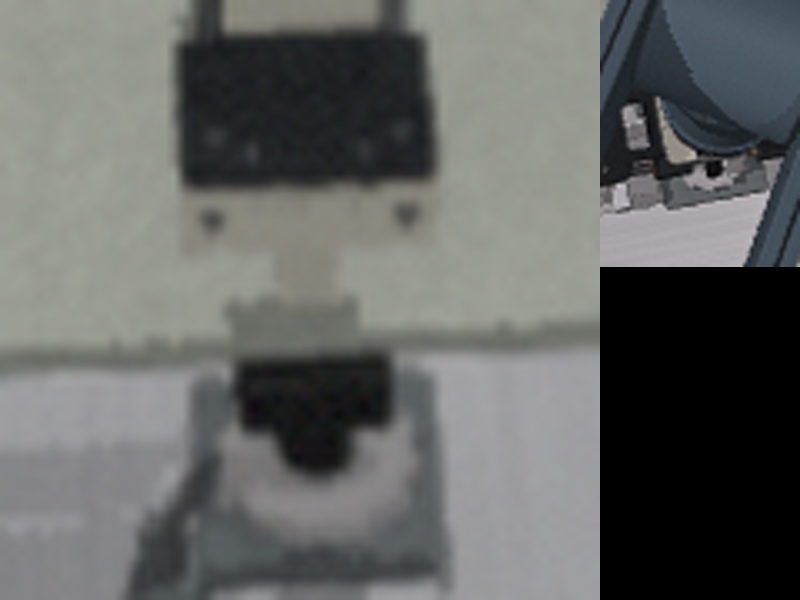

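The picture shows the near finger ending at about (310,300), well above the bar top at (315,355). With the TCP reading z=0.165, the tips are therefore 20–30 mm higher than the reading suggests, so the fingers shut on top of the bar. The knob has not moved. I'll go lower in small steps and watch the force.

Emit:
play_rows(
  commands=[
    [0, 0, 0, -0.0008, 0, 0.02, 0.45],
    [0, 0, 0, 0, 0, 0.02, 0.45],
    [0, 0, 0, 0, 0, 0.015, 0.45],
    [0, 0, 0, 0, 0, 0.01, 0.45],
    [0, 0, 0, 0, 0, 0, 0.45],
    [0, 0, 0, 0, 0, 0, 0.45],
    [0, 0, 0, 0, 0, 0, 0.45],
    [0, 0, 0, 0, 0, 0, 0.45],
  ],
)

```text
time: 16.6
eef_pos: [0.5838, -0.0906, 0.0994]
tcp_rot: [[0.978, 0.209, 0.001], [0.209, -0.978, -0.0], [0.001, 0.001, -1.0]]
ft_force: [-0.3, -1.0, -0.5]
width: 0.0416
grasp_force: 0.0
```

Emit:
play_rows(
  commands=[
    [0, 0, 0, 0, 0, 0.002, 0.45],
    [0, 0, 0, 0, 0, 0.002, 0.45],
    [0, 0, 0, 0, 0, 0, 0.45],
    [0, 0, 0, 0, 0, 0, 0.45],
    [0, 0, 0, 0, 0, 0.001, 0.45],
    [0, 0, 0, 0, 0, 0.001, 0.45],
    [0, 0, 0, 0, 0, 0, 0.45],
    [0, 0, 0, 0, 0, 0, 0.45],
  ],
)

```text
time: 17.6
eef_pos: [0.5835, -0.0905, 0.0928]
tcp_rot: [[0.978, 0.209, -0.0], [0.209, -0.978, 0.0], [-0.0, -0.0, -1.0]]
ft_force: [-0.8, -0.1, -0.5]
width: 0.0416
grasp_force: 0.0
```

```bash
python3 -c "
from h import *
import pickle
st((.584,-.091,.101))
f=viewer.grab_frame('side')
f0=pickle.load(open('f0.pkl','rb'))['side']
for n in (f0,f): print(cv2.cvtColor(n['image'],cv2.COLOR_BGR2GRAY)[170:188:1,216:238:2])
"
```

```text
t 17.6 p [ 0.5835 -0.0905  0.0928] head 12.05 tilt 0.0 w 0.0416 gf 0.0 F [-0.82 -0.14 -0.51] M [-0.03   0.053 -0.017] j6 58.3
tool shift [ 0.0004  0.0006 -0.0082]
[[110 105 108 107 105 103  97  96  92  91 112]
 [107  89  83  79  79  75  66  66  52  59 124]
 [122  54  43  34  34  35  30  33  30  34 122]
 [132  31  24  26  29  27  29  30  34  32 100]
 [115  32  33  32  33  31  30  29  33  31  89]
 [ 88  31  34  28  33  25  22  22  22  29  90]
 [ 78  32  21  24  20  23  17  20  22  27  91]
 [ 84  37  25  20  16  24  22  24  24  22  94]
 [ 90  37  15  21  26  24  10  22  21  27 104]
 [102  51  30  21  26  25  22  26  46  52 121]
 [121  90  66  39  17  23  22  39 102 103 130]
 [130 121 110  55  15  20  22  45 122 129 134]
 [122 125 122  70  27  24  20  47 115 135 136]
 [112 120 117  93  22  18  28  51 115 133 135]
 [110 117 117 108  46  30  35  72 118 135 134]
 [110 117 119 111  90  62  67 103 124 135 132]
 [110 118 126 116 112 100 106 126 135 136 129]
 [112 120 133 127 127 125 127 134 137 134 124]]
[[ 40  39  38  35  37  36  36  37  35  38  40]
 [ 41  41  43  39  37  44  48  45  52  49  52]
 [ 58  57  72  75  64  90  92  91 108 108 110]
 [106 110 117 118 114 126 127 126 137 136 134]
 [120 126 138 137 136 140 137 139 138 138 125]
 [ 92 121 140 139 138 139 138 139 136 141 126]
 [ 87 130 140 139 141 138 136 140 138 141 135]
 [111 136 140 136 140 138 139 136 135 136 137]
 [125 137 133 123 136 139 138 122 108 103 127]
 [116 106  98  84 136 135 135 103  71  68 126]
 [111  84  69  49 139 135 134 101 107 106 135]
 [116 109 104  60 128 135 135 107 124 133 139]
 [116 121 119  72 109 130 130 121 121 138 138]
 [116 120 119  95  80  99  94 102 118 138 140]
 [117 123 121 110  58  47  45  80 117 138 137]
 [113 122 120 116  92  63  69 106 129 140 136]
 [114 120 122 120 113 103 108 128 136 140 130]
 [114 122 120 130 129 127 129 137 140 136 127]]
```

Emit:
play_rows(
  commands=[
    [0, 0, 0, 0, 0, 0.003, 0.45],
    [0, 0, 0, 0, 0, 0.003, 0.45],
    [0, 0, 0, 0, 0, 0.003, 0.45],
    [0, 0, 0, 0, 0, 0.002, 0.45],
    [0, 0, 0, 0, 0, 0, 0.45],
    [0, 0, 0, 0, 0, 0, 0.45],
    [0, 0, 0, 0, 0, 0, 0.45],
    [0, 0, 0, 0, 0, 0, 0.45],
  ],
)

```text
time: 18.65
eef_pos: [0.5835, -0.0906, 0.082]
tcp_rot: [[0.978, 0.209, 0.0], [0.209, -0.978, -0.0], [0.0, 0.0, -1.0]]
ft_force: [-0.4, -0.0, 1.0]
width: 0.0417
grasp_force: 0.0
```

Emit:
play_rows(
  commands=[
    [0, 0, 0, 0, 0, 0, 0.2],
    [0, 0, 0, 0, 0, 0, 0.1],
    [0, 0, 0, 0, 0, 0, 0],
    [0, 0, 0, 0, 0, 0, 0],
    [0, 0, 0, 0, 0, 0, 0],
    [0, 0, 0, 0, 0, 0, 0],
    [0, 0, 0, 0, 0, 0, 0],
    [0, 0, 0, 0, 0, 0, 0],
  ],
)

```text
time: 19.65
eef_pos: [0.584, -0.0927, 0.0819]
tcp_rot: [[0.978, 0.208, 0.001], [0.209, -0.978, -0.003], [0.0, 0.003, -1.0]]
ft_force: [0.5, -6.2, -1.3]
width: 0.0136
grasp_force: 55.0
```

```bash
python3 -c "
from h import *
st()"
```

```text
t 19.65 p [ 0.584  -0.0927  0.0819] head 12.03 tilt 0.18 w 0.0136 gf 55.0 F [ 0.53 -6.19 -1.33] M [-0.895 -0.057  0.025] j6 58.3
```

Emit:
play_rows(
  commands=[
    [0, 0, 0, 0, 0.002, 0, 0],
    [0, 0, 0, 0, 0, 0, 0],
    [0, 0, 5, 0, 0, 0, 0],
    [0, 0, 5, 0, 0, 0, 0],
    [0, 0, 5, 0, 0, 0, 0],
    [0, 0, 5, 0, 0, 0, 0],
    [0, 0, 5, 0, 0, 0, 0],
    [0, 0, 5, 0, 0, 0, 0],
  ],
)

```text
time: 20.65
eef_pos: [0.5839, -0.0922, 0.0818]
tcp_rot: [[0.951, -0.311, -0.0], [-0.311, -0.951, 0.0], [-0.0, -0.0, -1.0]]
ft_force: [0.6, 0.6, -0.1]
width: 0.0133
grasp_force: 55.0
```

```bash
cat >> h.py <<'E'
def kn():
    o=bot.observe();R=np.array(o["tcp_rot"]);a=12.05-np.degrees(np.arctan2(R[1,0],R[0,0]))
    print("t%.2f ang %.2f deg %.3f rad  Mz %.3f  F %s w %.4f gf %.0f p %s j6 %.1f"%(o["time"],a,np.radians(a),o["torque"][2],np.round(o["ft_force"],1),o["width"],o["grasp_force"],np.round(o["eef_pos"],4),o["joint_positions"][5]))
E
python3 -c "
from h import *
kn()"
```

```text
t20.65 ang 30.14 deg 0.526 rad  Mz -0.007  F [ 0.6  0.6 -0.1] w 0.0133 gf 55 p [ 0.5839 -0.0922  0.0818] j6 88.3
```

Emit:
play_rows(
  commands=[
    [0, 0, 1, 0, 0, 0, 0],
    [0, 0, 1, 0, 0, 0, 0],
    [0, 0, 1, 0, 0, 0, 0],
    [0, 0, 1, 0, 0, 0, 0],
    [0, 0, 1, 0, 0, 0, 0],
    [0, 0, 1, 0, 0, 0, 0],
    [0, 0, 1, 0, 0, 0, 0],
    [0, 0, 1, 0, 0, 0, 0],
  ],
)

```text
time: 21.65
eef_pos: [0.5839, -0.0921, 0.0819]
tcp_rot: [[0.899, -0.439, 0.0], [-0.439, -0.899, 0.001], [-0.0, -0.001, -1.0]]
ft_force: [0.4, 3.4, 0.4]
width: 0.0133
grasp_force: 55.0
```

```bash
python3 -c "
from h import *
kn()"
```

```text
t21.65 ang 38.06 deg 0.664 rad  Mz 0.065  F [0.4 3.4 0.4] w 0.0133 gf 55 p [ 0.5839 -0.0921  0.0819] j6 96.2
```

Emit:
play_rows(
  commands=[
    [0, 0, 1, 0, 0, 0, 0],
    [0, 0, 1, 0, 0, 0, 0],
    [0, 0, 1, 0, 0, 0, 0],
    [0, 0, 1, 0, 0, 0, 0],
    [0, 0, 1, 0, 0, 0, 0],
    [0, 0, 1, 0, 0, 0, 0],
    [0, 0, 1, 0, 0, 0, 0],
    [0, 0, 1, 0, 0, 0, 0],
  ],
)

```text
time: 22.65
eef_pos: [0.584, -0.0921, 0.0819]
tcp_rot: [[0.829, -0.559, 0.0], [-0.559, -0.829, 0.001], [-0.0, -0.001, -1.0]]
ft_force: [0.8, 5.4, 0.6]
width: 0.0141
grasp_force: 55.0
```

```bash
python3 -c "
from h import *
kn()"
```

```text
t22.65 ang 46.05 deg 0.804 rad  Mz 0.109  F [0.8 5.4 0.6] w 0.0141 gf 55 p [ 0.584  -0.0921  0.0819] j6 104.2
```

Emit:
play_rows(
  commands=[
    [0, 0, 1, 0, 0, 0, 0],
    [0, 0, 1, 0, 0, 0, 0],
    [0, 0, 1, 0, 0, 0, 0],
    [0, 0, 1, 0, 0, 0, 0],
    [0, 0, 1, 0, 0, 0, 0],
    [0, 0, 1, 0, 0, 0, 0],
    [0, 0, 1, 0, 0, 0, 0],
    [0, 0, 1, 0, 0, 0, 0],
  ],
)

```text
time: 23.65
eef_pos: [0.584, -0.092, 0.0819]
tcp_rot: [[0.743, -0.669, 0.0], [-0.669, -0.743, 0.001], [-0.0, -0.001, -1.0]]
ft_force: [1.4, 4.8, -0.4]
width: 0.0135
grasp_force: 55.0
```

```bash
python3 -c "
from h import *
kn()"
```

```text
t23.65 ang 54.04 deg 0.943 rad  Mz 0.206  F [ 1.4  4.8 -0.4] w 0.0135 gf 55 p [ 0.584  -0.092   0.0819] j6 112.2
```

Emit:
play_rows(
  commands=[
    [0, 0, 1, 0, 0, 0, 0],
    [0, 0, 1, 0, 0, 0, 0],
    [0, 0, 1, 0, 0, 0, 0],
    [0, 0, 1, 0, 0, 0, 0],
    [0, 0, 1, 0, 0, 0, 0],
    [0, 0, 1, 0, 0, 0, 0],
    [0, 0, 1, 0, 0, 0, 0],
    [0, 0, 1, 0, 0, 0, 0],
  ],
)

```text
time: 24.65
eef_pos: [0.5841, -0.0919, 0.0819]
tcp_rot: [[0.643, -0.766, 0.0], [-0.766, -0.643, 0.001], [-0.0, -0.001, -1.0]]
ft_force: [2.1, 6.7, 0.0]
width: 0.0138
grasp_force: 55.0
```

```bash
python3 -c "
from h import *
kn()"
```

```text
t24.65 ang 62.05 deg 1.083 rad  Mz 0.210  F [2.1 6.7 0. ] w 0.0138 gf 55 p [ 0.5841 -0.0919  0.0819] j6 120.2
```

```bash
cat > cap.py <<'E'
from h import *
import pickle
def cap(f):
    h=cv2.cvtColor(f['image'],cv2.COLOR_BGR2HSV)[195:235,210:250]
    m=((abs(h[...,0].astype(int)-112)<12)&(h[...,1]>120)&(h[...,2]>60))
    ys,xs=np.where(m); w=h[...,1][m].astype(float)
    return len(xs),(np.average(xs,weights=w)+210).round(2),(np.average(ys,weights=w)+195).round(2)
f2=pickle.load(open('f2.pkl','rb')); f=viewer.grab_frame('side')
print('before',cap(f2),'now',cap(f))
for d in(0,.004,.006,.008,.012): print(d,proj(f,(.5505-.21*d,.0655+.978*d,.175)).round(2))
kn()
E
python3 cap.py
```

```text
before (169, np.float64(228.6), np.float64(210.98)) now (163, np.float64(228.62), np.float64(211.46))
0 [228.5  208.17]
0.004 [228.57 209.45]
0.006 [228.6  210.09]
0.008 [228.63 210.74]
0.012 [228.7  212.03]
t24.70 ang 62.09 deg 1.084 rad  Mz 0.210  F [ 1.6  6.3 -0.6] w 0.0137 gf 55 p [ 0.5842 -0.0919  0.0819] j6 120.2
```

Emit:
play_rows(
  commands=[
    [0, 0, 1, 0, 0, 0, 0],
    [0, 0, 1, 0, 0, 0, 0],
    [0, 0, 1, 0, 0, 0, 0],
    [0, 0, 1, 0, 0, 0, 0],
    [0, 0, 1, 0, 0, 0, 0],
    [0, 0, 1, 0, 0, 0, 0],
    [0, 0, 1, 0, 0, 0, 0],
    [0, 0, 1, 0, 0, 0, 0],
  ],
)

```text
time: 25.7
eef_pos: [0.5842, -0.0918, 0.0818]
tcp_rot: [[0.53, -0.848, 0.001], [-0.848, -0.53, 0.001], [-0.0, -0.001, -1.0]]
ft_force: [2.7, 7.2, -0.1]
width: 0.0139
grasp_force: 55.0
```

```bash
cat >> cap.py <<'E'
def shift(a,b,x0,y0,w,h):
    A=cv2.cvtColor(a['image'],cv2.COLOR_BGR2GRAY);B=cv2.cvtColor(b['image'],cv2.COLOR_BGR2GRAY)
    t=cv2.resize(A[y0:y0+h,x0:x0+w],None,fx=10,fy=10,interpolation=2);s=cv2.resize(B[y0-5:y0+h+5,x0-5:x0+w+5],None,fx=10,fy=10,interpolation=2)
    r=cv2.minMaxLoc(cv2.matchTemplate(s,t,cv2.TM_CCOEFF_NORMED)); return (np.array(r[3])/10-5).tolist(),round(r[1],3)
print('cap low',shift(f2,f,220,210,18,10),'brown',shift(f2,f,218,216,22,12),'static foot',shift(f2,f,215,243,30,12))
E
python3 cap.py
```

```text
before (169, np.float64(228.6), np.float64(210.98)) now (160, np.float64(228.57), np.float64(211.5))
0 [228.5  208.17]
0.004 [228.57 209.45]
0.006 [228.6  210.09]
0.008 [228.63 210.74]
0.012 [228.7  212.03]
t25.75 ang 70.09 deg 1.223 rad  Mz 0.228  F [ 2.3  5.1 -0.1] w 0.0136 gf 55 p [ 0.5843 -0.0918  0.0819] j6 128.2
cap low ([0.0, 0.5], 0.962) brown ([0.0, 0.2999999999999998], 0.993) static foot ([0.09999999999999964, -0.20000000000000018], 0.973)
```

Emit:
play_rows(
  commands=[
    [0, 0, 1, 0, 0, 0, 0],
    [0, 0, 1, 0, 0, 0, 0],
    [0, 0, 1, 0, 0, 0, 0],
    [0, 0, 1, 0, 0, 0, 0],
    [0, 0, 1, 0, 0, 0, 0],
    [0, 0, 1, 0, 0, 0, 0],
    [0, 0, 1, 0, 0, 0, 0],
    [0, 0, 1, 0, 0, 0, 0],
  ],
)

```text
time: 26.75
eef_pos: [0.5844, -0.0917, 0.0818]
tcp_rot: [[0.407, -0.913, 0.001], [-0.913, -0.407, 0.001], [-0.001, -0.001, -1.0]]
ft_force: [2.3, 6.4, -0.6]
width: 0.0135
grasp_force: 55.0
```

```bash
python3 -c "
from h import *
kn()"
```

```text
t26.75 ang 78.04 deg 1.362 rad  Mz 0.234  F [ 2.3  6.4 -0.6] w 0.0135 gf 55 p [ 0.5844 -0.0917  0.0818] j6 136.2
```

Emit:
play_rows(
  commands=[
    [0, 0, 1, 0, 0, 0, 0],
    [0, 0, 1, 0, 0, 0, 0],
    [0, 0, 1, 0, 0, 0, 0],
    [0, 0, 1, 0, 0, 0, 0],
    [0, 0, 1, 0, 0, 0, 0],
    [0, 0, 1, 0, 0, 0, 0],
    [0, 0, 1, 0, 0, 0, 0],
    [0, 0, 1, 0, 0, 0, 0],
  ],
)

```text
time: 27.75
eef_pos: [0.5845, -0.0917, 0.0819]
tcp_rot: [[0.276, -0.961, 0.001], [-0.961, -0.276, 0.001], [-0.001, -0.001, -1.0]]
ft_force: [3.4, 6.3, -0.4]
width: 0.0139
grasp_force: 55.1
```

```bash
python3 -c "
from h import *
kn()"
```

```text
t27.75 ang 86.03 deg 1.502 rad  Mz 0.314  F [ 3.4  6.3 -0.4] w 0.0139 gf 55 p [ 0.5845 -0.0917  0.0819] j6 144.2
```

Emit:
play_rows(
  commands=[
    [0, 0, 1, 0, 0, 0, 0],
    [0, 0, 1, 0, 0, 0, 0],
    [0, 0, 1, 0, 0, 0, 0],
    [0, 0, 1, 0, 0, 0, 0],
    [0, 0, 1, 0, 0, 0, 0],
    [0, 0, 1, 0, 0, 0, 0],
    [0, 0, 1, 0, 0, 0, 0],
    [0, 0, 1, 0, 0, 0, 0],
  ],
)

```text
time: 28.75
eef_pos: [0.5846, -0.0917, 0.0819]
tcp_rot: [[0.139, -0.99, 0.001], [-0.99, -0.139, 0.001], [-0.001, -0.001, -1.0]]
ft_force: [3.7, 6.3, -0.8]
width: 0.0135
grasp_force: 55.0
```

```bash
python3 cap.py
```

```text
before (169, np.float64(228.6), np.float64(210.98)) now (164, np.float64(228.59), np.float64(211.47))
0 [228.5  208.17]
0.004 [228.57 209.45]
0.006 [228.6  210.09]
0.008 [228.63 210.74]
0.012 [228.7  212.03]
t28.80 ang 94.08 deg 1.642 rad  Mz 0.212  F [ 3.5  6.5 -1. ] w 0.0136 gf 55 p [ 0.5846 -0.0917  0.0819] j6 152.2
cap low ([0.0, 0.5999999999999996], 0.958) brown ([0.0, 0.2999999999999998], 0.994) static foot ([0.09999999999999964, -0.20000000000000018], 0.973)
```

Emit:
play_rows(
  commands=[
    [0, 0, 1, 0, 0, 0, 0],
    [0, 0, 1, 0, 0, 0, 0],
    [0, 0, 1, 0, 0, 0, 0],
    [0, 0, 1, 0, 0, 0, 0],
    [0, 0, 0, 0, 0, 0, 0],
    [0, 0, 0, 0, 0, 0, 0],
    [0, 0, 0, 0, 0, 0, 0],
    [0, 0, 0, 0, 0, 0, 0],
  ],
)

```text
time: 29.8
eef_pos: [0.5846, -0.0916, 0.0818]
tcp_rot: [[0.071, -0.998, 0.001], [-0.998, -0.071, 0.001], [-0.001, -0.001, -1.0]]
ft_force: [3.7, 6.7, -1.2]
width: 0.0137
grasp_force: 55.0
```

```bash
python3 -c "
from h import *
kn()"
```

```text
t29.80 ang 98.01 deg 1.711 rad  Mz 0.219  F [ 3.7  6.7 -1.2] w 0.0137 gf 55 p [ 0.5846 -0.0916  0.0818] j6 156.2
```

The torque fell from 0.314 to 0.212 N m past tooth 3. Tooth 2 was the first click after the load came on, so this is the second. Releasing.

Emit:
play_rows(
  commands=[
    [0, 0, -1, 0, 0, 0, 0],
    [0, 0, -1, 0, 0, 0, 0],
    [0, 0, -1, 0, 0, 0, 0],
    [0, 0, -1, 0, 0, 0, 0],
    [0, 0, 0, 0, 0, 0, 0],
    [0, 0, 0, 0, 0, 0, 0.35],
    [0, 0, 0, 0, 0, 0, 0.35],
    [0, 0, 0, 0, 0, 0, 0.35],
  ],
)

```text
time: 30.8
eef_pos: [0.5837, -0.0931, 0.0818]
tcp_rot: [[0.14, -0.99, -0.0], [-0.99, -0.14, -0.001], [0.001, 0.0, -1.0]]
ft_force: [-0.1, -0.6, 0.2]
width: 0.0319
grasp_force: 0.0
```

Emit:
play_rows(
  commands=[
    [0, 0, 0, 0, 0, 0, 0.35],
    [0, 0, 0, 0, 0, -0.01, 0.35],
    [0, 0, 0, 0, 0, -0.02, 0.35],
    [0, 0, 0, 0, 0, -0.03, 0.35],
    [0, 0, 0, 0, 0, -0.03, 0.35],
    [0, 0, 0, 0, 0, -0.03, 0.35],
    [0, 0, 0, 0, 0, -0.03, 0.35],
    [0, 0, 0, 0, 0, 0, 0.35],
  ],
)

```text
time: 31.8
eef_pos: [0.5855, -0.0931, 0.2353]
tcp_rot: [[0.14, -0.99, 0.006], [-0.99, -0.14, -0.002], [0.003, -0.006, -1.0]]
ft_force: [0.2, -0.4, -1.0]
width: 0.0326
grasp_force: 0.0
```

```bash
python3 cap.py; python3 -c "
from h import *
f=viewer.grab_frame('side')
cv2.imwrite('pics/s6.png',cv2.resize(f['image'][120:280,165:315],(563,600),interpolation=2))
"
```

```text
before (169, np.float64(228.6), np.float64(210.98)) now (162, np.float64(228.56), np.float64(211.5))
0 [228.5  208.17]
0.004 [228.57 209.45]
0.006 [228.6  210.09]
0.008 [228.63 210.74]
0.012 [228.7  212.03]
t31.85 ang 93.99 deg 1.640 rad  Mz -0.023  F [-0.   0.3 -0.5] w 0.0328 gf 0 p [ 0.5845 -0.0927  0.2332] j6 152.1
cap low ([0.0, 0.5], 0.954) brown ([0.0, 0.2999999999999998], 0.992) static foot ([0.0, -0.09999999999999964], 0.972)
```

View pics/s6.png

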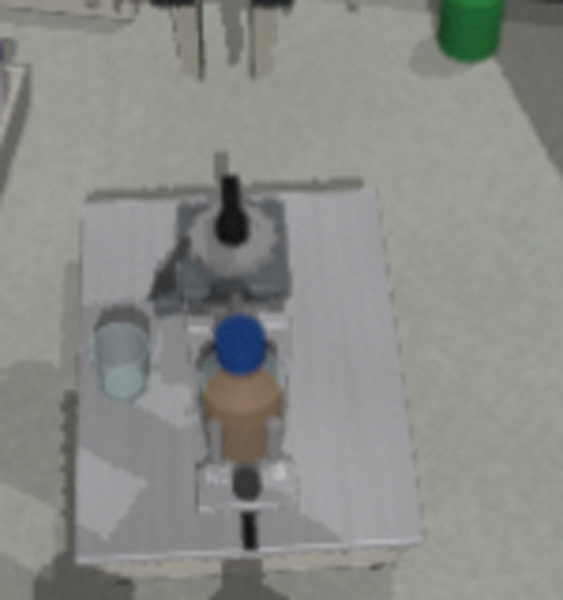

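The knob bar at (232,210) now lies along the shaker's y axis, which is 90°, or tooth 3. The bottle is upright and pinned against the pins, its cap at (240,345). The beaker at (120,360) and the green bottle are where they were, and the gripper is clear.

```bash
python3 -c "
from plant import bot
print(bot.job_done())"
```

```text
the job is handed in; nothing more can be done
None
```

The bottle stands clamped upright in the bay: the load came on between teeth 1 and 2, and I turned two clicks further to tooth 3, where the pawl holds it; the other glassware was not touched, and I handed the job in at about 32 s.

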